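# Load a steel sleeve into the press's feed gutter

### The job

Load the press's feed gutter: with the fingertips, push the steel sleeve that lies at the foot of the sloped gutter slowly up the slope, over the red tilting catch, until it is home against the yellow stop. Then take the fingers away so that it settles back on the raised catch and stays up there. Only push it, gently: do not grip or lift it or let it run away, and leave the loose things on the bench where they are.

Things in the scene. Friction and masses are not known exactly. Their poses are not given: they have to be found in the camera images.
- sleeve: Steel sleeve (thick tube), outside diameter 54 mm, length 60 mm, 0.4 to 0.85 kg, loose, lying across the gutter, own y axis along its length, origin at its centre (27 mm off the gutter floor). It starts at the gutter's foot against a lip 10 mm high, 4 mm thick. Let go short of the catch, it rolls back down to the lip. Pushing it uphill takes 1 to 7 N. It may roll or slide.
- stop_face (a point): Point on the flat face of the yellow stop that the sleeve touches, 27 mm above the gutter floor, on the centre line. Own x axis: straight up the gutter (9 degrees above level); y: level, across it; z: square to its floor. Sleeve home: centre at x -27 mm, y 0, z 0 here. Stop 94 mm wide, top 40 mm above the gutter floor, rigid; clamped at another place along the gutter each time.
- catch (a joint): Red tilting catch, 13 mm wide, in a slot in the gutter floor, rad. 0: up, as at the start. About 0.55: tipped flush by the sleeve passing uphill over its 30 degree ramp (1 N more push). A light spring lifts it behind the sleeve once that is within 4 mm of the stop; then it cannot be tipped by the sleeve leaning back on it, which rests with its centre about 32 mm from the stop face.
- stand: Green steel stand under the gutter, fixed. Base plate 350 x 140 x 10 mm; origin at the centre of its underside on the bench, below the gutter's origin; x axis level, in the uphill direction.
- spare_sleeve: A second such sleeve standing on end on the bench (54 mm across, 60 mm high), loose; leave it alone. Origin at the centre of its underside.
- oil_can: Red oil can with a thin spout, 64 mm across, 105 mm high, loose on the bench; leave it alone. Origin at the centre of its underside.
- punch: Brass punch standing on its 48 mm flange, 64 mm high, loose on the bench; leave it alone. Origin at the centre of its underside.
- catch_nose (a point): Top of the catch's nose, on the centre line. With the catch up it stands 9 mm above the gutter floor and 53 mm downhill of the stop face.
- gutter: Aluminium gutter, fixed: channel 330 mm long, 66 mm wide inside, side walls 20 mm high above its floor and 4 mm thick. Origin on the floor's surface at the middle of its length and width; x axis up the slope (9 degrees), z square to the floor. The foot lip is at x -165 to -161 mm. The origin is 75 mm above the bench.
Things that resemble listed ones, but are neither listed nor needed, are in the scene too. What is shaped like the sleeve but purple is not meant.

How it is judged:
On the way:
1. the sleeve is pushed home: within 3 mm of the stop (x of sleeve in the frame of stop_face between -0.03 and -0.02 m and z of sleeve in the frame of stop_face below 0.006 m), for 0.1 s.
At the end, for the whole second after the job is handed in: The sleeve rests in the gutter between the raised catch (within 0.12 rad of up) and the stop, lying on the floor across the gutter, its centre no more than 35 mm from the stop face (8 mm from touching), at rest and let go (x of sleeve in the frame of stop_face between -0.035 and -0.02 m and z of sleeve in the frame of stop_face between -0.004 and 0.004 m and angle between the y axis of sleeve and the y axis of stop_face, either way round below 0.2 rad and value of joint catch below 0.12 rad and linear speed of sleeve below 0.02 m/s).
It fails at once if the sleeve is lifted more than 12 mm off the gutter floor (z of sleeve in the frame of stop_face above 0.012 m).
It fails at once if the sleeve runs away: faster than 0.4 m/s (linear speed of sleeve above 0.4 m/s).
It fails at once if the sleeve is gripped or pressed by the fingers with more than 35 N (contact force between the fingers and sleeve above 35 N).
It fails at once if a loose thing on the bench is moved more than 25 mm (distance of any of spare_sleeve, oil_can, punch from where it was at the start of the episode above 0.025 m).
It also fails if it takes over 43 s, if anything falls off the work surface, if the arm or the gripper's body presses on something with over 40 N, if the wrist force passes 120 N, or if a joint passes its speed limit or range.

### The arm

A 7-joint arm with a two-finger parallel gripper is mounted at the origin on the work surface. World frame = base frame: x ahead of the robot, y to its left, z up, the work surface at z = 0. Lengths are in m, angles in rad, forces in N, time in s.
With the tool pointing down it reaches from about 0.425 to 0.825 m from the base axis. Payload 3.6 kg.
Tool frame: the origin (TCP) lies at the very end of the fingers, on their centre line; the grasp point (between the pads) lies env.hold_point_z behind it (env.hold_point_z is the distance from the TCP to the grasp point, in m); z points along the fingers, x is the direction in which the jaws open and shut, and the axes are right-handed (so a half turn about z gives the same grasp; the last joint's range is limited). The gripper opens to 93 mm and grips with 3 to 60 N. Pads are 15 mm wide; open, the fingers measure 128 mm over their backs; the gripper's body (75 mm by 188 mm) begins 65 mm behind the grasp point.
Start: joints at [1.181, 0.615, -0.013, 1.423, 0.008, 1.103, -0.04], TCP at [0.231, -0.608, 0.219] pointing down, gripper open.
Joint ranges: [-3.12, 3.12], [-0.3, 2.06], [-1.34, 1.32], [0.26, 2.42], [-1.36, 4.5], [0.01, 1.98], [-2.84, 2.84]. Speed limits (rad/s): [2.79, 2.79, 3.14, 3.14, 3.14, 3.14, 3.14].

### API

Orientations are given as a rotation vector (axis times angle).
In Python, from cell import readout, vision, order, env gives the robot as it stands.
- The arm moves only by the tool apply_moves, never from a script. Its arguments are lists of equal length, an entry for each row: "rot": the turn, a rotation vector about the tool's x, y, z in rad, a list of three; "travel": the shift along the tool's x, y, z in mm, a list of three; "gripper": the opening, from 0 (shut) to 1 (fully open). In form: {"rot": [[rx, ry, rz], ...], "travel": [[tx, ty, tz], ...], "gripper": [gripper, ...]}. A call has 1 to 10 rows; each row is the pose to reach, as a shift and turn from the pose measured when the call began, along the tool's axes at that moment; what a row does not reach only later rows make up. A row lasts 1/12 s, in which the tool goes at most 41.7 mm and 7.16 degrees, less where a joint would pass 70% of its speed; a pose out of reach is approached as far as the arm can. A call with a gripper value outside its range is refused whole. The fingers move at their own pace and stop on an object; "grip_force" is the grip in N (left out, the last holds). Time passes only in rows, so rows that repeat a pose let the fingers close. It gives the time, the measured TCP pose, the force and the opening at its end, in the units of the state.
- readout.state(): the state, without advancing time (a new reading comes with each control period).
- vision.capture(name): name is "scene" or "top" or "wrist"; returns the picture (420x560x3 uint8, red, green, blue); there is no depth.
- vision.camera_info(name): a dict with "mtx" (3x3 intrinsics, pixels), "R" (3x3) and "t" (3): a world point X has camera coordinates R X + t; the wrist camera has in their place "mount" (4x4, takes a point from camera to tool coordinates, whose origin is the TCP and whose axes are the tool frame's). Camera axes: x right, y down, z forward; pixel columns grow to the right and rows downward; lengths in m; the calibration is good to about 2 mm. The wrist camera is an equidistant fisheye: a pixel r from the principal point sees the ray r / f radians off the axis. A picture is of the moment at which its call begins: read the wrist's pose just before it. camera_info takes no time and is no camera call.
- order.sign_off(): hands the job in, once; it reports no verdict.
The state is a dict: "t": time; "joint_positions": joint angles; "qvel": joint speeds; "effort": joint torques, N m; "eef_pos": TCP position; "eef_rot": TCP orientation; "force": force on the tool from outside, world axes, zero at the start; "ft_torque": the same for the moment, N m; "opening": opening from 0.0 (shut) to 1.0 (fully open).
Only numpy, scipy, OpenCV 4.12 (cv2) and the standard library are available. Lean on these libraries where they do the work, as an engineer would, in place of code of your own. Each camera call takes 0.05 s, during which the arm holds its last target. There are 200 camera calls.

## Working session

There is one attempt and no reset: what is moved stays moved. The work goes in short steps, Python scripts to look and compute and a tool call to move; the robot and the scene stay as the last step left them, time stands still between calls to the robot, and variables do not carry over. Pictures are saved under pics/ and viewed, about 8 in all and at most 12, crops included, and the job is handed in when it is done.

Besides the shell and the picture viewer there is one more tool, called after "Call:" as a command line: name --argument value ..., lists and objects as JSON in quotes. apply_moves: Moves the arm, as the interface text tells. Its arguments: {"type":"object","properties":{"rot":{"type":"array"},"travel":{"type":"array"},"gripper":{"type":"array"},"grip_force":{"type":"number"}},"required":["rot","travel","gripper"]}

```bash
mkdir -p pics
python3 - <<'E'
from cell import readout, vision, order, env
import cv2,numpy as np
print(readout.state()); print(env.hold_point_z)
a=[]
for n in("scene","top"):
    im=vision.capture(n); cv2.imwrite(f"pics/{n}0.png",im[...,::-1]); i=vision.camera_info(n); print(n,np.round(i["mtx"],1).tolist(),np.round(i["R"],3).tolist(),i["t"])
E
```

```text
{'t': 0.0, 'joint_positions': array([ 1.18150894,  0.61591901, -0.01264171,  1.42485458,  0.00809096,
        1.10340514, -0.04040724]), 'qvel': array([ 1.94767249e-03, -1.25706038e-03, -1.13604999e-03,  7.31856061e-05,
       -8.17378668e-04, -2.12998014e-03,  6.10556196e-04]), 'effort': array([ 5.29000354e-04, -4.58932078e+01,  2.08974676e-01, -1.65744424e+01,
       -6.11312734e-02,  2.04871385e-02,  2.24011246e-04]), 'eef_pos': array([ 0.23042135, -0.60695634,  0.21749592]), 'eef_rot': array([-2.58463348,  1.78333492,  0.00328965]), 'force': array([-0.31134473, -0.32950452, -0.06465248]), 'ft_torque': array([ 0.00571738,  0.04106431, -0.00657159]), 'opening': 0.9967701645487974}
0.0188
scene [[508.9, 0.0, 283.7], [0.0, 508.9, 203.9], [0.0, 0.0, 1.0]] [[0.349, 0.937, 0.009], [0.787, -0.287, -0.546], [-0.509, 0.198, -0.838]] [-0.19276664 -0.46176817  1.20215359]
top [[405.6, 0.0, 283.1], [0.0, 405.6, 214.1], [0.0, 0.0, 1.0]] [[-0.026, -1.0, -0.007], [-0.97, 0.026, -0.243], [0.243, 0.0, -0.97]] [0.00955877 0.62826703 0.61279196]
```

View pics/scene0.png

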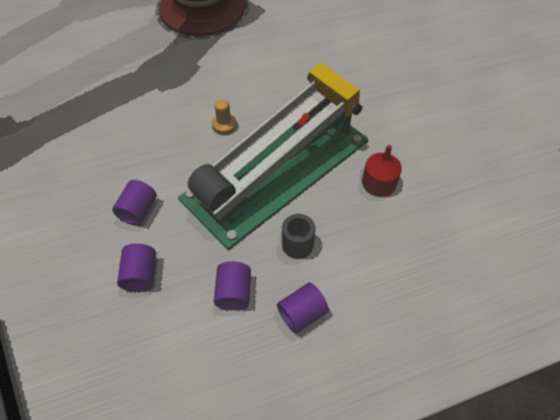

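View pics/top0.png

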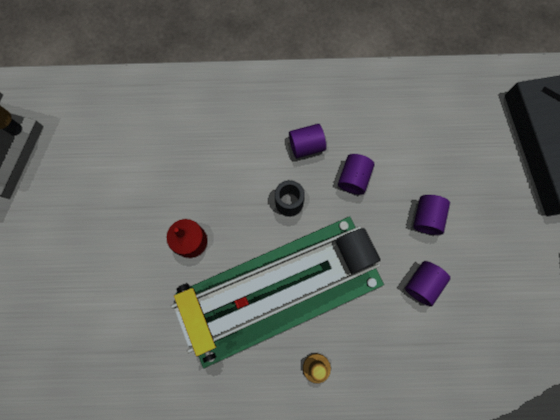

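The gutter's foot and dark sleeve are at top (358,250) and scene (212,187). The yellow stop is at top (195,320) and scene (334,88), and the red catch at top (241,302). Next I measure them.

```bash
cat > h.py <<'E'
import cv2,numpy as np
from cell import readout, vision, order, env
from scipy.spatial.transform import Rotation as Ro
def ray(n,p):
    i=vision.camera_info(n);R=np.array(i["R"]);t=np.array(i["t"])
    d=R.T@np.linalg.inv(i["mtx"])@np.array([p[0],p[1],1.]);return -R.T@t,d/np.linalg.norm(d)
def onz(n,p,z):
    c,d=ray(n,p);return c+d*(z-c[2])/d[2]
def tri(p,q):
    a,d=ray("scene",p);b,e=ray("top",q)
    s=np.linalg.lstsq(np.c_[d,-e],b-a,rcond=None)[0];P,Q=a+s[0]*d,b+s[1]*e
    return (P+Q)/2,np.linalg.norm(P-Q)
def proj(n,X):
    i=vision.camera_info(n);x=np.array(i["mtx"])@(np.array(i["R"])@X+np.array(i["t"]));return x[:2]/x[2]
E
python3 - <<'E'
from h import *
np.set_printoptions(precision=4,suppress=True)
for n in("scene","top"):
    im=cv2.imread(f"pics/{n}0.png");h=cv2.cvtColor(im,cv2.COLOR_BGR2HSV)
    for c,lo,hi in(("green",(65,80,30),(90,255,255)),("yellow",(20,150,80),(32,255,255)),("red",(0,180,80),(6,255,255))):
        m=cv2.inRange(h,lo,hi)
        if c=="green": m=cv2.morphologyEx(m,cv2.MORPH_CLOSE,np.ones((3,3)))
        for k in sorted(cv2.findContours(m,0,2)[0],key=cv2.contourArea)[::-1][:4]:
            if cv2.contourArea(k)<25: continue
            M=cv2.moments(k);q=cv2.approxPolyDP(k,4,True)[:,0].tolist()
            print(n,c,cv2.contourArea(k),round(M["m10"]/M["m00"],1),round(M["m01"]/M["m00"],1),q)
for p in((350,217),(383,283),(205,366)): print(onz("top",p,.01))
for p in((229,245),(180,197),(367,139)): print("s",onz("scene",p,.01))
E
python3 -c "
import cv2
a=cv2.imread('pics/top0.png')[205:375,165:395];b=cv2.imread('pics/scene0.png')[55:255,170:375]
cv2.imwrite('pics/c0.png',cv2.resize(a,None,fx=3.4,fy=3.4,interpolation=2));cv2.imwrite('pics/c1.png',cv2.resize(b,None,fx=3,fy=3,interpolation=2))"
```

```text
scene green 4022.5 270.8 193.6 [[358, 145], [347, 136], [347, 146], [333, 156], [324, 151], [313, 165], [309, 156], [316, 153], [302, 150], [247, 196], [261, 193], [226, 228], [195, 197], [179, 198], [229, 247]]
scene green 295.5 265.4 152.8 [[292, 128], [236, 176], [262, 159]]
scene green 146.0 324.3 138.0 [[335, 129], [311, 145], [324, 144]]
scene yellow 714.0 333.8 81.4 [[310, 71], [347, 100], [358, 91], [321, 63]]
scene red 442.0 379.9 168.1 [[367, 162], [368, 172], [379, 179], [399, 173], [398, 162], [396, 168], [393, 165], [399, 168], [396, 173], [390, 169], [392, 163], [382, 163], [382, 154]]
scene red 35.0 303.9 118.8 [[305, 114], [302, 124]]
top green 3316.0 294.3 315.3 [[376, 270], [215, 341], [212, 362], [199, 356], [203, 367], [380, 286]]
top green 1676.0 277.1 253.7 [[354, 226], [347, 217], [190, 287], [197, 293]]
top green 585.0 288.3 281.4 [[329, 266], [319, 264], [247, 298], [261, 298]]
top green 119.5 220.1 309.7 [[236, 309], [230, 303], [205, 316], [213, 319], [216, 312]]
top yellow 1278.5 194.4 321.4 [[190, 288], [174, 296], [198, 355], [215, 346]]
top red 882.0 184.1 236.2 [[190, 220], [180, 220], [168, 231], [169, 245], [177, 252], [189, 252], [200, 242], [201, 231]]
top red 76.5 241.1 302.1 [[245, 297], [235, 301], [237, 307], [247, 304]]
[ 0.6362 -0.1318  0.01  ]
[ 0.5129 -0.1829  0.01  ]
[0.3804 0.1337 0.01  ]
s [ 0.634  -0.1273  0.01  ]
s [ 0.5125 -0.1801  0.01  ]
s [0.5045 0.188  0.01  ]
```

View pics/c0.png

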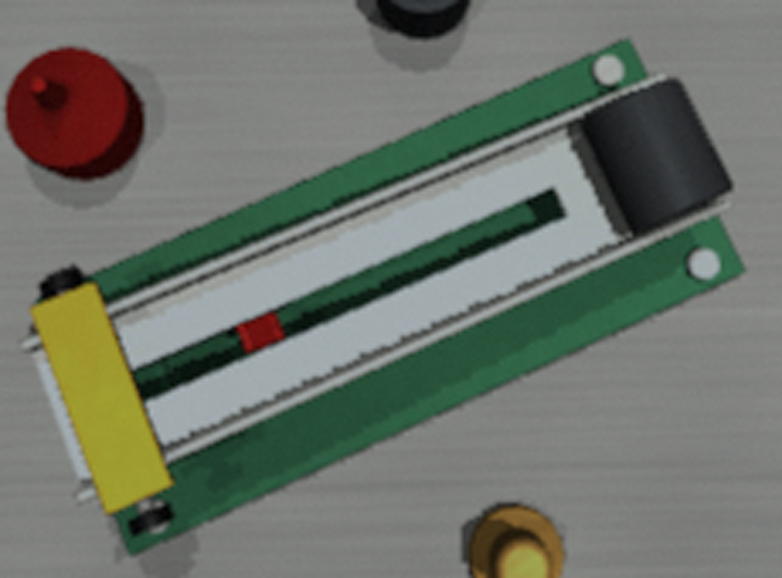

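The crop confirms it: the catch (red) sits about 50 mm below the stop, the channel is clear, and the sleeve is at the lip. Now I check the numbers and the pose frames.

```bash
cat >> h.py <<'E'
np.set_printoptions(precision=4,suppress=True)
u=np.array([-.1314,.3167,0]);u/=np.linalg.norm(u)
s9,c9=np.sin(np.radians(9)),np.cos(np.radians(9))
gx=c9*u+np.array([0,0,s9]);gz=-s9*u+np.array([0,0,c9]);gy=np.cross(gz,gx);G=np.c_[gx,gy,gz]
O=np.array([.508,.0025,.075])
def tog(P):return G.T@(np.asarray(P)-O)
def tow(g):return O+G@np.asarray(g)
def plan(g):  # target TCP in gutter coords, tool z=-gz, tool y=+-gx
    s=readout.state();R=Ro.from_rotvec(s["eef_rot"]).as_matrix();p=s["eef_pos"]
    sg=1 if R[:,1]@gx>0 else -1
    T=np.c_[np.cross(sg*gx,-gz),sg*gx,-gz]
    print("t",s["t"],"tcp g mm",tog(p)*1e3,"force g",G.T@s["force"],"sg",sg,"rot",Ro.from_matrix(R.T@T).as_rotvec(),"travel",R.T@(tow(g)-p)*1e3)
E
python3 - <<'E'
from h import *
print("red",*[tog(onz(n,p,z))*1e3 for n,p,z in(("top",(241.1,302.1),.095),("scene",(303.9,118.8),.095))])
P,e=tri((303.9,118.8),(241.1,302.1));print(tog(P)*1e3,e)
S=dict(a=(310,71),b=(347,100),c=(358,91),d=(321,63))
for k,q in zip("abcd",((215,346),(190,288),(174,296),(198,355))):
    P,e=tri(S[k],q);print(k,tog(P)*1e3,e)
print("sleeve px pred",proj("top",tow([-.134,0,.027])),proj("scene",tow([-.134,0,.027])))
for n in("scene","top"): print([proj(n,tow([.165,y,0])) for y in(-.035,.035)],[proj(n,tow([-.165,y,0.02])) for y in(-.035,.035)])
plan([-.134-.027-.03,0,.08])
E
```

```text
red [67.403  -0.0116  9.5737] [64.8552 -2.7674  9.9772]
[67.0269 -0.241   5.4819] 0.00021597577692871627
a [128.0556  44.3193  42.5741] 0.0012275007831833652
b [129.8218 -46.1887  38.0066] 0.0037232554589394485
c [156.1919 -45.2805  36.3297] 0.0014220406830196058
d [155.0305  45.3323  39.3586] 0.0028435994277361174
sleeve px pred [354.6367 251.6246] [214.2547 185.7899]
[array([357.0507,  98.129 ]), array([328.9267,  77.756 ])] [array([214.2914, 213.5769]), array([187.5982, 187.0205])]
[array([173.9974, 307.1521]), array([189.9748, 350.3858])] [array([359.8701, 227.1038]), array([378.7142, 264.5556])]
t 0.1 tcp g mm [-428.6785  489.9556  212.2905] force g [-0.7776 -0.2153  0.9758] sg 1 rot [-0.1229 -0.1191  1.537 ] travel [-270.0189 -481.9598   94.0897]
```

View pics/c1.png

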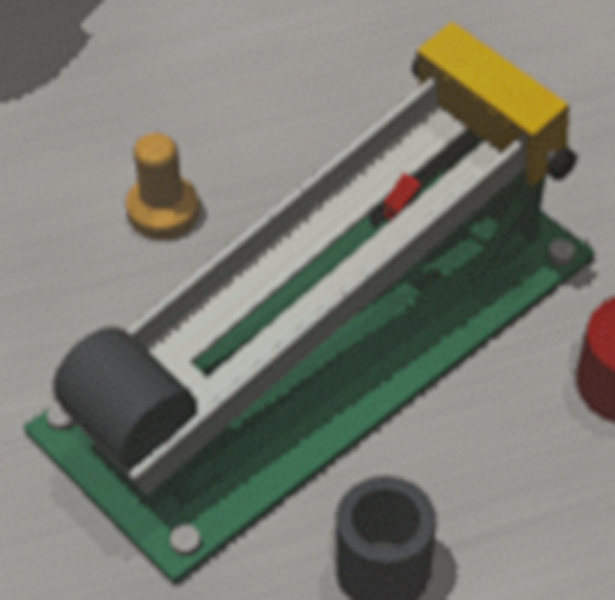

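Everything agrees: the stop face is at gutter x ≈ 128 mm, and nose + 53 mm gives the same. I'm using the half-turned tool orientation because it needs less wrist rotation.

```bash
sed -i 's/sg=1 if .*/sg=-1/' h.py; python3 -c "
from h import *
plan([-.195,0,.10])"
```

```text
t 0.1 tcp g mm [-428.6785  489.9556  212.2905] force g [-0.7776 -0.2153  0.9758] sg -1 rot [ 0.1201 -0.1239 -1.5977] travel [-262.987  -482.1746   74.9454]
```

Call:
apply_moves --rot '[[0,0,-0.1],[0,0,-0.2],[0,0,-0.3],[0,0,-0.4],[0,0,-0.5],[0,0,-0.6],[0,0,-0.7],[0,0,-0.8],[0,0,-0.9],[0,0,-1.0]]' --travel '[[-16,-30,0],[-32,-60,0],[-48,-90,0],[-64,-120,0],[-80,-150,0],[-96,-180,0],[-112,-210,0],[-128,-240,0],[-144,-270,0],[-160,-300,0]]' --gripper '[0,0,0,0,0,0,0,0,0,0]' --grip_force 20

```text
t: 0.93
eef_pos: [0.4546, -0.3495, 0.2177]
eef_rot: [-3.123, 0.318, 0.003]
force: [-0.2, -0.2, 0.2]
opening: 0.33
```

```bash
python3 -c "
from h import *
plan([-.195,0,.10]);print(readout.state()['joint_positions'],readout.state()['opening'])"
```

```text
t 0.9333 tcp g mm [-278.5736  184.1715  188.5605] force g [-0.1192  0.2386  0.1892] sg -1 rot [ 0.1497 -0.0454 -0.5952] travel [  98.3958 -183.0412   74.571 ]
[ 0.8146  0.5122 -0.307   1.6452  0.1739  1.0139  0.249 ] 0.33040188088866734
```

Call:
apply_moves --rot '[[0.02,-0.005,-0.08],[0.04,-0.01,-0.16],[0.06,-0.02,-0.24],[0.08,-0.025,-0.32],[0.1,-0.03,-0.4],[0.12,-0.035,-0.48],[0.14,-0.04,-0.56],[0.15,-0.045,-0.595],[0.15,-0.045,-0.595],[0.15,-0.045,-0.595]]' --travel '[[14,-26,10],[28,-52,20],[42,-78,30],[56,-104,40],[70,-130,50],[84,-156,60],[95,-175,70],[98,-183,75],[98,-183,75],[98,-183,75]]' --gripper '[0,0,0,0,0,0,0,0,0,0]'

```text
t: 1.77
eef_pos: [0.5865, -0.1908, 0.1422]
eef_rot: [-2.93, -0.58, 0.048]
force: [0.9, -0.0, 0.1]
opening: 0.004
```

```bash
python3 -c "
from h import *
plan([-.195,0,.018]);print(readout.state()['joint_positions'],readout.state()['opening'])"
```

```text
t 1.7667 tcp g mm [-195.568     1.5377   99.0328] force g [-0.3489 -0.817   0.1871] sg -1 rot [-0.0001  0.0014 -0.0024] travel [ 1.6519 -0.5655 81.0306]
[ 0.6135  0.7387 -0.4939  1.5064  0.226   1.0654  0.4901] 0.003933275767555414
```

Aligned. Now I descend to 18 mm above the floor line behind the lip, then look.

Call:
apply_moves --rot '[[0,0,0],[0,0,0],[0,0,0],[0,0,0],[0,0,0],[0,0,0]]' --travel '[[0,0,20],[1,0,40],[2,0,60],[2,0,76],[2,0,80],[2,0,80]]' --gripper '[0,0,0,0,0,0]'

```text
t: 2.27
eef_pos: [0.5819, -0.1803, 0.0628]
eef_rot: [-2.932, -0.576, 0.052]
force: [0.3, -0.2, -0.4]
opening: 0.006
```

```bash
python3 -c "
from h import *
plan([-.1685,0,.018])
for n,(a,b,c,d) in dict(scene=(50,260,150,390),top=(180,380,150,420)).items():
    im=vision.capture(n)[a:b,c:d,::-1];cv2.imwrite('pics/d_'+n+'.png',im)
a=cv2.imread('pics/d_scene.png');b=cv2.imread('pics/d_top.png')
H=210;b=cv2.copyMakeBorder(b,0,10,0,0,0);cv2.imwrite('pics/d.png',cv2.resize(np.hstack([a,b]),None,fx=1.56,fy=1.56,interpolation=2))"
```

```text
t 2.2667 tcp g mm [-196.6729    1.8049   18.7672] force g [-0.3126 -0.1849 -0.356 ] sg -1 rot [ 0.0001  0.0038 -0.0056] travel [  1.6511 -28.1826   0.7572]
```

View pics/d.png

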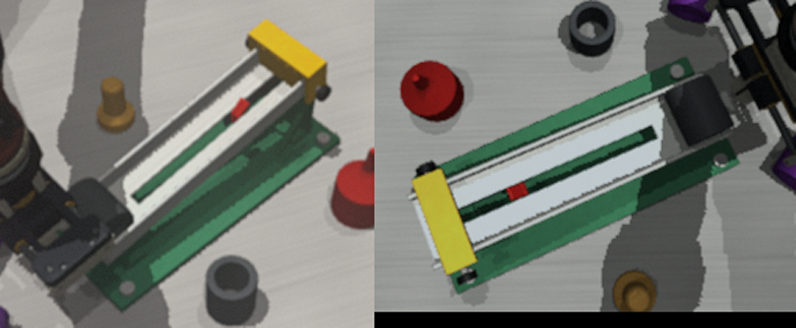

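The fingers are centred behind the sleeve at the lip, with top-crop fingers near (750,80) and the sleeve at (700,110). Uphill is −y in the tool frame, so I approach slowly.

Call:
apply_moves --rot '[[0,0,0],[0,0,0],[0,0,0],[0,0,0],[0,0,0],[0,0,0],[0,0,0],[0,0,0],[0,0,0],[0,0,0]]' --travel '[[0,-6,0],[1,-12,0],[1,-17,0],[1,-21,0],[1,-24,0],[1,-27,0],[1,-30,0],[1,-33,0],[1,-36,0],[1,-39,0]]' --gripper '[0,0,0,0,0,0,0,0,0,0]'

```text
t: 3.2
eef_pos: [0.57, -0.1439, 0.0705]
eef_rot: [-2.933, -0.577, 0.046]
force: [1.0, -2.2, -0.3]
opening: 0.007
```

```bash
python3 -c "
from h import *
plan([.0665,0,.018])"
```

```text
t 3.2 tcp g mm [-157.7505   -1.1979   20.4286] force g [-2.4593 -0.0907  0.1056] sg -1 rot [ 0.0022  0.0002 -0.0046] travel [  -2.2334 -224.2473    1.9452]
```

Contact made, about 2.4 N, as expected. I keep pushing.

Call:
apply_moves --rot '[[0,0,0],[0,0,0],[0,0,0],[0,0,0],[0,0,0],[0,0,0],[0,0,0],[0,0,0],[0,0,0],[0,0,0]]' --travel '[[0,-4,0],[0,-8,0],[0,-12,0.5],[0,-16,0.5],[-0.5,-20,1],[-0.5,-24,1],[-0.5,-28,1],[-1,-32,1],[-1,-36,1],[-1,-40,1]]' --gripper '[0,0,0,0,0,0,0,0,0,0]'

```text
t: 4.03
eef_pos: [0.5539, -0.1072, 0.0757]
eef_rot: [-2.933, -0.577, 0.046]
force: [0.7, -2.6, 0.2]
opening: 0.004
```

Call:
apply_moves --rot '[[0,0,0],[0,0,0],[0,0,0],[0,0,0],[0,0,0],[0,0,0],[0,0,0],[0,0,0],[0,0,0],[0,0,0]]' --travel '[[0,-4,0],[0,-8,0],[0,-12,0],[0,-16,0],[0,-20,0],[0,-24,0],[0,-28,0],[0,-32,0],[0,-36,0],[0,-40,0]]' --gripper '[0,0,0,0,0,0,0,0,0,0]'

```text
t: 4.87
eef_pos: [0.5387, -0.0703, 0.082]
eef_rot: [-2.933, -0.577, 0.046]
force: [-0.1, -1.0, 0.6]
opening: 0.008
```

```bash
python3 -c "
from h import *
plan([.0665,0,.018])
for n,(a,b,c,d) in dict(scene=(50,260,150,390),top=(180,380,150,420)).items():
    im=vision.capture(n)[a:b,c:d,::-1];cv2.imwrite('pics/e_'+n+'.png',im)
a=cv2.imread('pics/e_scene.png');b=cv2.imread('pics/e_top.png')
H=210;b=cv2.copyMakeBorder(b,0,10,0,0,0);cv2.imwrite('pics/e.png',cv2.resize(np.hstack([a,b]),None,fx=1.56,fy=1.56,interpolation=2))"
```

```text
t 4.8667 tcp g mm [-76.9881  -0.4632  19.2656] force g [-0.7491  0.4879  0.7267] sg -1 rot [ 0.0022  0.0004 -0.0047] travel [  -1.1424 -143.4867    0.9557]
```

View pics/e.png

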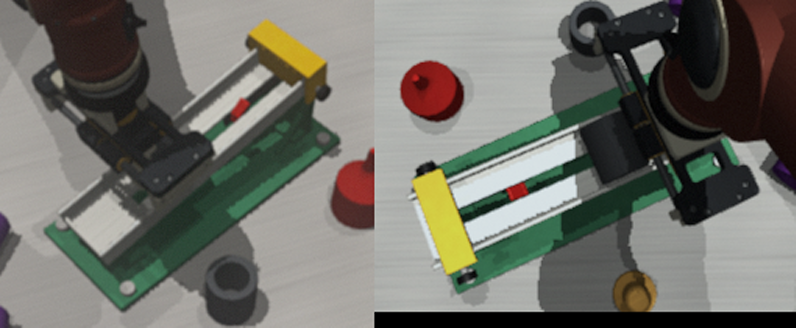

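The sleeve rides square up the channel ahead of the fingers (top crop (620,148)). I carry on.

Call:
apply_moves --rot '[[0,0,0],[0,0,0],[0,0,0],[0,0,0],[0,0,0],[0,0,0],[0,0,0],[0,0,0],[0,0,0],[0,0,0]]' --travel '[[0,-4,0],[0,-8,0],[0,-12,0],[0,-16,0],[0,-20,0],[0,-24,0],[0,-28,0],[0,-32,0],[0,-36,0],[0,-40,0]]' --gripper '[0,0,0,0,0,0,0,0,0,0]'

```text
t: 5.8
eef_pos: [0.523, -0.0321, 0.0883]
eef_rot: [-2.931, -0.579, 0.048]
force: [0.5, -1.4, 1.3]
opening: 0.006
```

Call:
apply_moves --rot '[[0,0,0],[0,0,0],[0,0,0],[0,0,0],[0,0,0],[0,0,0],[0,0,0],[0,0,0],[0,0,0],[0,0,0]]' --travel '[[0,-4,0],[0,-8,0],[0,-12,0],[0,-16,0],[0,-20,0],[0,-24,0],[0,-28,0],[0,-32,0],[0,-36,0],[0,-40,0]]' --gripper '[0,0,0,0,0,0,0,0,0,0]'

```text
t: 6.63
eef_pos: [0.5078, 0.0048, 0.0946]
eef_rot: [-2.931, -0.579, 0.048]
force: [0.9, -2.0, 0.8]
opening: 0.008
```

```bash
python3 -c "
from h import *
plan([.0665,0,.018])"
```

```text
t 6.6333 tcp g mm [ 5.2526 -0.7081 19.0474] force g [-2.0781 -0.0681  1.0902] sg -1 rot [ 0.0004  0.0011 -0.0032] travel [ -0.905  -61.2452   1.0259]
```

Now over the catch, at 2.5 mm/row.

Call:
apply_moves --rot '[[0,0,0],[0,0,0],[0,0,0],[0,0,0],[0,0,0],[0,0,0],[0,0,0],[0,0,0],[0,0,0],[0,0,0]]' --travel '[[0,-2.5,0],[0,-5,0],[0,-7.5,0],[0,-10,0],[0,-12.5,0],[0,-15,0],[0,-17.5,0],[0,-20,0],[0,-22.5,0],[0,-25,0]]' --gripper '[0,0,0,0,0,0,0,0,0,0]'

```text
t: 7.47
eef_pos: [0.4981, 0.0282, 0.0986]
eef_rot: [-2.931, -0.579, 0.048]
force: [1.2, -1.7, 0.5]
opening: 0.006
```

Call:
apply_moves --rot '[[0,0,0],[0,0,0],[0,0,0],[0,0,0],[0,0,0],[0,0,0],[0,0,0],[0,0,0],[0,0,0],[0,0,0]]' --travel '[[0,-2.5,0],[0,-5,0],[0,-7.5,0],[0,-10,0],[0,-12.5,0],[0,-15,0],[0,-17.5,0],[0,-20,0],[0,-22.5,0],[0,-25,0]]' --gripper '[0,0,0,0,0,0,0,0,0,0]'

```text
t: 8.3
eef_pos: [0.4884, 0.0515, 0.1025]
eef_rot: [-2.93, -0.579, 0.049]
force: [0.5, -2.1, 0.3]
opening: 0.003
```

```bash
python3 -c "
from h import *
plan([.0665,0,.018])
for n,(a,b,c,d) in dict(scene=(50,260,150,390),top=(180,380,150,420)).items():
    im=vision.capture(n)[a:b,c:d,::-1];cv2.imwrite('pics/f_'+n+'.png',im)
a=cv2.imread('pics/f_scene.png');b=cv2.imread('pics/f_top.png')
H=210;b=cv2.copyMakeBorder(b,0,10,0,0,0);cv2.imwrite('pics/f.png',cv2.resize(np.hstack([a,b]),None,fx=1.56,fy=1.56,interpolation=2))"
```

```text
t 8.3 tcp g mm [56.404  -0.7126 18.9295] force g [-2.0524  0.2917  0.6326] sg -1 rot [-0.0006  0.0015 -0.003 ] travel [ -0.7412 -10.0933   0.9365]
```

View pics/f.png

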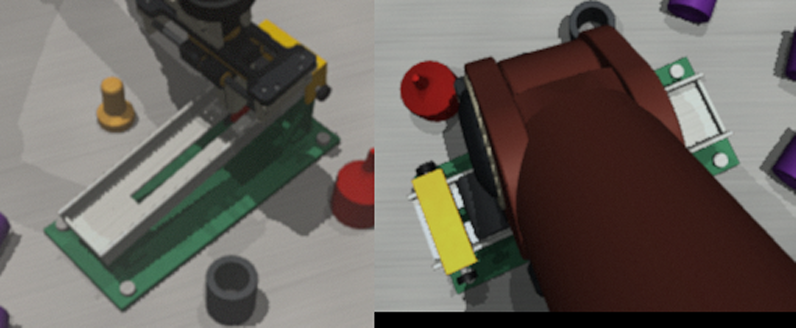

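The sleeve is square and within about 10 mm of the stop. In the top crop a small bright gap shows at (470,215). I close it at 1 mm/row, watching force.

Call:
apply_moves --rot '[[0,0,0],[0,0,0],[0,0,0],[0,0,0],[0,0,0],[0,0,0],[0,0,0]]' --travel '[[0,-1,0],[0,-2,0],[0,-3,0],[0,-4,0],[0,-5,0],[0,-6,0],[0,-7,0]]' --gripper '[0,0,0,0,0,0,0]'

```text
t: 8.98
eef_pos: [0.4856, 0.0584, 0.1037]
eef_rot: [-2.929, -0.58, 0.049]
force: [1.1, -1.7, -0.0]
opening: 0.003
```

Call:
apply_moves --rot '[[0,0,0],[0,0,0],[0,0,0]]' --travel '[[0,-0.7,0],[0,-1.4,0],[0,-2,0]]' --gripper '[0,0,0]'

```text
t: 9.23
eef_pos: [0.4854, 0.0591, 0.1039]
eef_rot: [-2.931, -0.58, 0.048]
force: [2.7, -4.4, -0.5]
opening: 0.005
```

Call:
apply_moves --rot '[[0,0,0],[0,0,0],[0,0,0]]' --travel '[[0,-1,0],[0,-2,0],[0,-2.5,0]]' --gripper '[0,0,0]'

```text
t: 9.48
eef_pos: [0.4854, 0.0592, 0.104]
eef_rot: [-2.935, -0.578, 0.046]
force: [2.5, -6.2, -2.2]
opening: -0.0
```

```bash
python3 -c "
from h import *
plan([.0665,0,.018]);im=vision.capture('wrist')[...,::-1];cv2.imwrite('pics/g.png',im)"
```

```text
t 9.4833 tcp g mm [64.778  -0.8624 19.1077] force g [-6.9424  0.1149 -1.0951] sg -1 rot [ 0.0039  0.0006 -0.0043] travel [-0.8692 -1.7226  1.1014]
```

View pics/g.png

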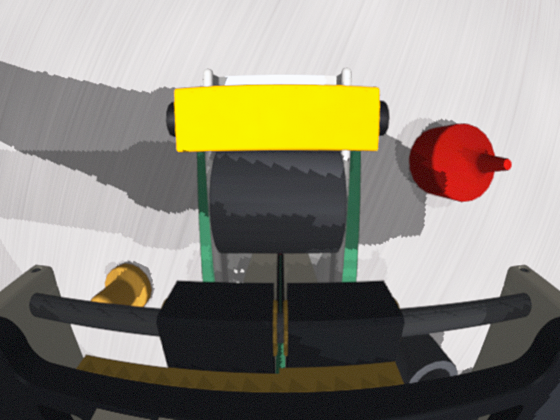

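The pose holds still while the force rises to 7 N, and the wrist view shows the sleeve (280,200) square against the yellow stop, so it is home. I back off slowly downhill.

Call:
apply_moves --rot '[[0,0,0],[0,0,0],[0,0,0],[0,0,0],[0,0,0],[0,0,0],[0,0,0],[0,0,0],[0,0,0],[0,0,0]]' --travel '[[0,-2,0],[0,-1,0],[0,0,0],[0,1,0],[0,2.5,0],[0,4,0],[0,6,0],[0,8,0],[0,10,0],[0,12,0]]' --gripper '[0,0,0,0,0,0,0,0,0,0]'

```text
t: 10.37
eef_pos: [0.4898, 0.0483, 0.1021]
eef_rot: [-2.934, -0.578, 0.047]
force: [0.3, 0.5, -1.0]
opening: 0.003
```

```bash
python3 -c "
from h import *
plan([.0665,0,.018]);im=vision.capture('wrist')[...,::-1];cv2.imwrite('pics/i.png',im)"
```

```text
t 10.3667 tcp g mm [52.9227 -0.7744 19.1005] force g [ 0.2024 -0.423  -1.0655] sg -1 rot [ 0.0034  0.0007 -0.0043] travel [ -0.8316 -13.5775   1.055 ]
```

View pics/i.png

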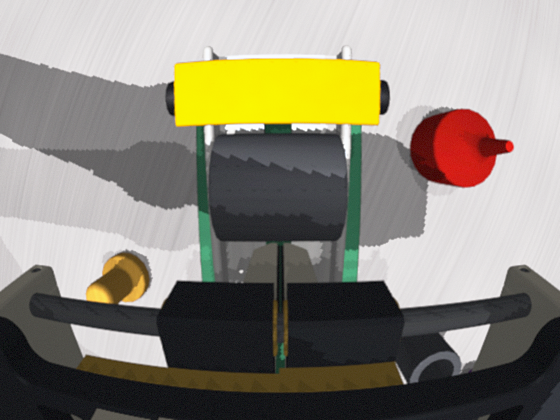

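The sleeve settled back a few mm and the fingers have come away (force about 0). I retreat down the slope and up, then check with the fixed cameras.

Call:
apply_moves --rot '[[0,0,0],[0,0,0],[0,0,0],[0,0,0],[0,0,0],[0,0,0],[0,0,0],[0,0,0],[0,0,0],[0,0,0]]' --travel '[[0,5,0],[0,15,0],[0,30,-5],[0,45,-20],[0,65,-40],[0,90,-60],[0,120,-75],[0,150,-85],[0,180,-90],[0,200,-90]]' --gripper '[0,0,0,0,0,0,0,0,0,0]'

```text
t: 11.25
eef_pos: [0.5715, -0.1536, 0.161]
eef_rot: [-2.94, -0.57, 0.043]
force: [0.9, 0.1, 0.1]
opening: 0.009
```

```bash
python3 -c "
from h import *
plan([.0665,0,.018])
A=vision.capture('top')[...,::-1];B=vision.capture('scene')[...,::-1]
cv2.imwrite('pics/j_top.png',A);cv2.imwrite('pics/j_scene.png',B)
f=lambda x:cv2.resize(x,(400,400),interpolation=2)
cv2.imwrite('pics/j.png',np.hstack([f(A[270:370,165:265]),f(B[50:150,275:375])]))
for n in('top','scene'):print(n,proj(n,tow([.096,0,.027])),proj(n,tow([.101,0,.027])))"
```

```text
t 11.25 tcp g mm [-152.9568    1.1369  111.291 ] force g [-0.1992 -0.8426  0.0988] sg -1 rot [ 0.0079 -0.0014 -0.0101] travel [  -1.2004 -220.184    91.5606]
top [224.0205 308.6524] [220.9164 310.0077]
scene [314.9642 101.1351] [317.0122  99.4135]
```

View pics/j.png

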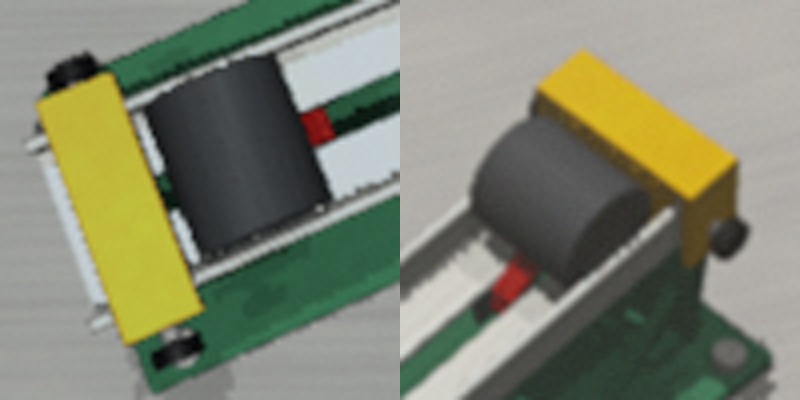

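The sleeve rests square, with its centre about 32–33 mm from the stop face. The red catch is raised behind it and nothing else has moved, so I hand in.

```bash
python3 -c "
from h import *
a=cv2.imread('pics/j_top.png');b=vision.capture('top')[...,::-1]
print('sleeve region diff',cv2.absdiff(a,b)[270:370,165:265].mean(), 'bench things', [cv2.absdiff(b,cv2.imread('pics/top0.png'))[y:y+60,x:x+60].mean() for x,y in((155,205),(260,170),(290,340))])
print(order.sign_off())"
```

```text
sleeve region diff 1.0205 bench things [np.float64(22.10925925925926), np.float64(27.86453703703704), np.float64(38.754444444444445)]
the job is handed in; nothing more can be done
None
```

I pushed the sleeve up the gutter with closed fingertips, over the catch and against the stop, then backed the fingers away and handed the job in at about 11 s. The sign-off gives no verdict.

**Pushed home:** the fingertips stopped moving while the push rose from about 2 N to 7 N, and the wrist view showed the sleeve square against the yellow stop. The stop's position from that contact was about 2 mm short of my camera estimate, which is within calibration.

**Settled back:** the final pictures show the sleeve lying square, its centre about 32–33 mm from the stop face. The red catch appears raised behind it, and I infer that it is because the sleeve stays up on the slope. I did not measure its angle. Two pictures, about a camera call apart, showed no motion.

**Disagreeing check:** a crude picture difference around the oil can, spare sleeve and punch came out high (22–39 grey levels) compared with the first picture. I think this is the arm and its shadow now in view, but I did not confirm it. In the views up to the retreat these things looked unmoved, and I felt no unexpected contact. The final crops did not show them.

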